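# Check the seals of the cooling preserve jars

## Task

The preserve jars are cooling and their lids are still domed: test the seals in the order in which the jars came out of the pot, first the gherkins (green lid), then the apricots (blue lid), then the plums (red lid), with a fingertip pressing the middle of each lid lightly, just until it goes right down and stays down. Do not pick up, shift or tip any jar while its seal sets, and do not touch the cherry jar (yellow lid) on the cork trivet, which is not ready. Leave everything else on the counter where it stands.

Things in the scene. Friction and masses are not known exactly. Their poses are not given: they have to be found in the camera images.
- gherkin_jar: closed preserve jar: green lid, tall clear jar of green gherkins; 86 mm across, 142 mm tall to the top of the raised lid centre; loose, about 0.3 to 1 kg; origin at the centre of its underside, z up, standing on the counter
- gherkin_lid_top (a point): the top of the raised round centre of that jar's lid, in its middle; it moves down with it. The centre is 54 mm across in the 82 mm lid and stands 6 mm above the lid's flat edge
- gherkin_lid (a joint): how far the lid's centre has gone down, m: 0 raised, as at the start; 0.003 right down. It yields to about 3 N, goes down 3 mm and stays down when released; pressed on, the whole lid then gives springily by another 3 mm (3.5 N rising to 13 N) and is hard beyond that, so go down slowly. 4 to 10 N is a light press, 20 N is too hard
- apricot_jar: closed preserve jar: blue lid, clear jar of orange apricots; 86 mm across, 122 mm tall to the top of the raised lid centre; loose, about 0.3 to 1 kg; origin at the centre of its underside, z up, standing on the counter
- apricot_lid_top (a point): the top of the raised round centre of that jar's lid, in its middle; it moves down with it. The centre is 54 mm across in the 82 mm lid and stands 6 mm above the lid's flat edge
- apricot_lid (a joint): how far the lid's centre has gone down, m: 0 raised, as at the start; 0.003 right down. It yields to about 3 N, goes down 3 mm and stays down when released; pressed on, the whole lid then gives springily by another 3 mm (3.5 N rising to 13 N) and is hard beyond that, so go down slowly. 4 to 10 N is a light press, 20 N is too hard
- plum_jar: closed preserve jar: red lid, smaller clear jar of dark purple plums; 76 mm across, 108 mm tall to the top of the raised lid centre; loose, about 0.3 to 1 kg; origin at the centre of its underside, z up, standing on the counter
- plum_lid_top (a point): the top of the raised round centre of that jar's lid, in its middle; it moves down with it. The centre is 48 mm across in the 72 mm lid and stands 6 mm above the lid's flat edge
- plum_lid (a joint): how far the lid's centre has gone down, m: 0 raised, as at the start; 0.003 right down. It yields to about 3 N, goes down 3 mm and stays down when released; pressed on, the whole lid then gives springily by another 3 mm (3.5 N rising to 13 N) and is hard beyond that, so go down slowly. 4 to 10 N is a light press, 20 N is too hard
- cherry_jar: closed preserve jar: yellow lid, clear jar of small dark red cherries, standing on the round cork trivet; 86 mm across, 122 mm tall to the top of the raised lid centre; loose, about 0.3 to 1 kg; origin at the centre of its underside, z up (10 mm above the counter, on the trivet)
- cherry_lid_top (a point): the top of the raised round centre of that jar's lid, in its middle; it moves down with it. The centre is 54 mm across in the 82 mm lid and stands 6 mm above the lid's flat edge
- cherry_lid (a joint): how far the lid's centre has gone down, m: 0 raised, as at the start; 0.003 right down. This jar is to be left alone
- trivet: round cork trivet, 116 mm across and 10 mm thick, fixed to the counter; origin at the centre of its underside; the cherry jar stands on it
- funnel: steel jam funnel standing on its spout, 104 mm across the mouth, 55 mm tall, loose; origin at the centre of its underside
- empty_jar: open empty glass jar, 76 mm across, 100 mm tall, loose; origin at the centre of its underside
- spare_lid: spare copper-coloured lid lying flat, 82 mm across, 14 mm thick, loose; origin at the centre of its underside
- spice_jar: small spice jar with a cork-coloured cap, 46 mm across, 90 mm tall, loose; origin at the centre of its underside
- spoon: wooden spoon lying on the counter at the right, 260 mm long, loose; origin under its middle, x along it. Further right (y below -0.43 m) a fixed hot plate carries a blue preserving pot, 255 mm tall
- tin: food tin with an orange label, 72 mm across, 85 mm tall, loose; origin at the centre of its underside. Further left (y above 0.43 m) stands a fixed black basket of potatoes, 170 mm tall

How it is judged:
By the outcome, as a careful person would: the job done as asked, in the order asked, and still so for the second after the job is handed in, with the robot touching nothing.
It also fails if it takes over 48 s, if anything falls off the work surface, if the arm or the gripper's body presses on something with over 40 N, if the wrist force passes 120 N, or if a joint passes its speed limit or range.

## Robot

A 6-joint arm with a two-finger parallel gripper is mounted at the origin on the work surface. World frame = base frame: x ahead of the robot, y to its left, z up, the work surface at z = 0. Lengths are in m, angles in rad, forces in N, time in s.
With the tool pointing down it reaches from about 0.375 to 0.9 m from the base axis. Payload 3.1 kg.
Tool frame: the origin (TCP) lies between the finger pads; the fingertips stand 22 mm ahead of it and the grasp point (between the pads) lies 3 mm ahead of it; z points along the fingers, y is the line along which they close (so a half turn about z gives the same grasp; the last joint's range is limited). The gripper opens to 87 mm and grips with 3 to 60 N. Pads are 19 mm wide; open, the fingers measure 117 mm over their backs; the gripper's body (75 mm by 190 mm) begins 51 mm behind the grasp point.
Start: joints at [1.067, 0.527, 1.433, -0, 1.181, -0.178], TCP at [0.2, 0.592, 0.245] pointing down, gripper open.
Joint ranges: [-3.08, 3.08], [-0.75, 2.2], [0.22, 2.44], [-1.43, 4.57], [0, 2.65], [-2.85, 2.85]. Speed limits (rad/s): [2.79, 2.79, 3.14, 3.14, 3.14, 3.14].

## Interface

Orientations are given as a unit quaternion [x, y, z, w].
In Python, from rig import robot gives the robot as it stands.
- The arm moves only by the tool move_arm, never from a script. Its argument "series" is text: rows parted by semicolons, each of 6 numbers parted by spaces: the shift along the tool's x, y, z in mm, then the turn, a rotation vector about the tool's x, y, z in degrees. In form: dx dy dz ax ay az; .... A call has 1 to 8 rows; each row is the pose to reach, as a shift and turn from the pose commanded when the call began, along the tool's axes at that moment; what a row does not reach only later rows make up. A row lasts 1/12 s, in which the tool goes at most 41.7 mm and 7.16 degrees, less where a joint would pass 70% of its speed; a pose out of reach is approached as far as the arm can. A call with a gripper value outside its range is refused whole. "jaw" is the opening, from 0 (shut) to 1 (fully open), set as the call begins (left out, the last holds). The fingers move at their own pace and stop on an object; "newtons" is the grip in N (left out, the last holds). Time passes only in rows, so rows that repeat a pose let the fingers close. It gives the time, the measured TCP pose, the force, the opening and the grip force at its end, in the units of the state.
- robot.get_obs(): the state, without advancing time (a new reading comes with each control period).
- robot.camera(name): name is "scene" or "top"; returns a dict with "img" (400x640x3 uint8, red, green, blue), "mtx" (3x3 intrinsics, pixels), "world_to_cam" (4x4, takes a point from world to camera coordinates). Camera axes: x right, y down, z forward; pixel columns grow to the right and rows downward; lengths in m; the calibration is good to about 2 mm. A picture is of the moment at which its call begins. There is no depth.
- robot.hand_in(): hands the job in; it is judged then, once.
Trained networks look in a picture, given as the dict that the camera call returned (one of the last four; its "shot" number tells which), for a name from the list of things; names that differ only in an ending like _2 or _b are one class to them, and where a whole thing is asked for, a point or a joint stands for the part that bears it (a point fixed in the world has none). Each returns a list of dicts, best first, with "p" (0 to 1); they miss things now and then, are a little off and sometimes report something else, mostly with a low value. They report only what shows in the picture. A call takes as long as a camera call.
- robot.search_frame(picture, thing): "xyz" ([x, y, z] in m, in world coordinates, good to about 4 mm: the middle of the surface that is visible of it).
- robot.tip_of(picture, thing): "xyz" ([x, y, z] in m, in world coordinates, good to about 4 mm: a listed point, or the origin of a listed thing).
The state is a dict: "time": time; "q": joint angles; "joint_velocities": joint speeds; "joint_torque": joint torques, N m; "position": TCP position; "tool_rot": TCP orientation; "ft_force": force on the tool from outside, world axes, zero at the start; "moment": the same for the moment, N m; "grip_width": finger opening in m; "grip_force": force on a finger pad.
Only numpy, scipy, OpenCV 4.12 (cv2) and the standard library are available. Lean on these libraries where they do the work, as an engineer would, in place of code of your own. Each camera call takes 0.05 s, during which the arm holds its last target. There are 200 camera calls.

## Working session

There is one attempt and no reset: what is moved stays moved. The work goes in short steps, Python scripts to look and compute and a tool call to move; the robot and the scene stay as the last step left them, time stands still between calls to the robot, and variables do not carry over. Pictures are saved under pics/ and viewed, at most 10 in all, crops included, and the job is handed in when it is done.

Besides the shell and the picture viewer there is one more tool, called after "Call:" as name(argument=value, ...), one argument or row to a line, values as JSON. move_arm: Moves the arm, as the interface text tells. Its arguments: {"type":"object","properties":{"series":{"type":"string"},"jaw":{"type":"number"},"newtons":{"type":"number"}},"required":["series"]}

```bash
mkdir -p pics; python3 - <<'E'
from rig import robot
import cv2,numpy as np
P={}
for c in("scene","top"):
    p=robot.camera(c);P[c]=p
    cv2.imwrite(f"pics/{c}0.png",p["img"][:,:,::-1])
for c,p in P.items():
    for n in("gherkin","apricot","plum","cherry"):
        for d in robot.tip_of(p,n+"_lid_top")[:2]:
            X=np.array(d["xyz"]);q=p["world_to_cam"]@np.r_[X,1];u=p["mtx"]@q[:3]
            print(c,n,round(d["p"],2),X.round(4),(u[:2]/u[2]).round())
    print(c,[ (n,np.round(robot.tip_of(p,n)[0]["xyz"],3)) if robot.tip_of(p,n) else n for n in("funnel","empty_jar","spice_jar","tin","spare_lid")])
o=robot.get_obs();print(o["time"],o["position"],o["tool_rot"],o["ft_force"],o["grip_width"])
E
```

```text
scene gherkin 0.69 [ 0.7711 -0.2304 -0.0024] [247. 302.]
scene gherkin 0.55 [0.6231 0.1147 0.1421] [372. 183.]
scene apricot 0.54 [ 0.6254 -0.1083  0.1239] [280. 210.]
scene plum 0.49 [ 0.4546 -0.2411  0.109 ] [215. 170.]
scene cherry 0.77 [0.4565 0.2096 0.1296] [384. 129.]
scene [('funnel', array([ 0.45 ,  0.002, -0.002])), ('empty_jar', array([ 0.746,  0.241, -0.004])), 'spice_jar', ('tin', array([ 0.568,  0.379, -0.001])), ('spare_lid', array([0.791, 0.008, 0.002]))]
top gherkin 0.75 [0.6261 0.1139 0.1478] [260. 193.]
top gherkin 0.36 [ 0.7682 -0.2344  0.0024] [389. 153.]
top apricot 0.81 [ 0.6264 -0.1087  0.119 ] [348. 195.]
top apricot 0.55 [ 0.5303 -0.3983 -0.0031] [450. 236.]
top plum 0.71 [ 0.4505 -0.2398  0.1079] [401. 264.]
top cherry 0.69 [0.4526 0.2066 0.1329] [223. 264.]
top cherry 0.48 [ 0.4549 -0.2434  0.1095] [403. 262.]
top [('funnel', array([0.452, 0.001, 0.004])), ('empty_jar', array([ 0.746,  0.243, -0.003])), ('spice_jar', array([ 0.766, -0.233, -0.001])), ('tin', array([0.569, 0.378, 0.001])), ('spare_lid', array([0.79 , 0.008, 0.004]))]
1.45 [0.1999878  0.59211117 0.2445437 ] [ 1.62161541e-01  9.86764224e-01 -1.63703062e-05 -2.66500556e-06] [ 0.42334013 -0.06702817  0.20519893] 0.08699308619822328
```

View pics/scene0.png

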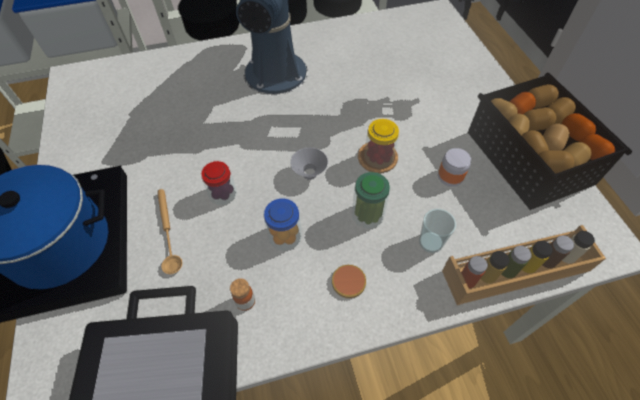

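View pics/top0.png

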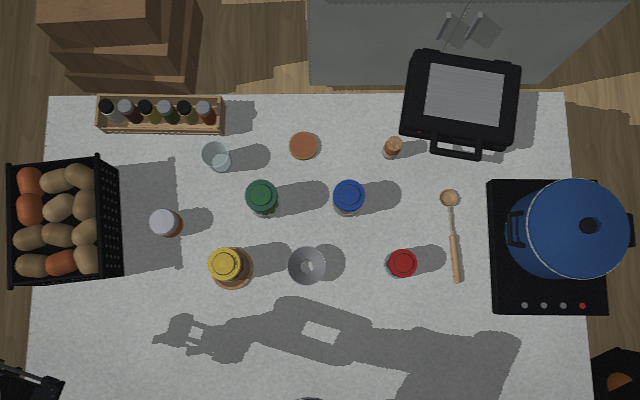

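The networks agree with the pictures: in the top view green is at (261,196), blue at (349,196), red at (402,263) and yellow at (226,264). I'll shut the gripper and go above the gherkins.

Call:
move_arm(
  series="-20 -11 0 0 0 0; -56 -32 0 0 0 0; -92 -53 0 0 0 0; -128 -73 0 0 0 0; -164 -94 0 0 0 0; -200 -114 0 0 0 0; -236 -135 0 0 0 0; -272 -155 0 0 0 0",
  jaw=0,
  newtons=10,
)

```text
time: 2.12
position: [0.4091, 0.3566, 0.2448]
tool_rot: [0.162, 0.987, 0.0, 0.0]
ft_force: [0.2, -0.2, -0.3]
grip_width: 0.0414
grip_force: 0.0
```

Call:
move_arm(
  series="-36 -21 0 0 0 0; -72 -41 0 0 0 0; -108 -62 0 0 0 0; -144 -82 0 0 0 0; -180 -103 0 0 0 0; -216 -123 0 0 0 0; -252 -144 0 0 0 0; -283 -162 0 0 0 0",
)

```text
time: 2.78
position: [0.6261, 0.1116, 0.2446]
tool_rot: [0.163, 0.987, -0.0, 0.001]
ft_force: [0.7, 0.0, -0.0]
grip_width: 0.0006
grip_force: 0.0
```

Call:
move_arm(
  series="0 0 20 0 0 0; 0 0 40 0 0 0; 0 0 50 0 0 0; 0 0 50 0 0 0",
)

```text
time: 3.12
position: [0.6223, 0.1139, 0.1916]
tool_rot: [0.162, 0.987, -0.001, -0.003]
ft_force: [-0.7, -0.1, 0.0]
grip_width: 0.0004
grip_force: 0.0
```

```bash
cat > look.py <<'E'
from rig import robot
import cv2,numpy as np,sys
def look(n,tag):
    ims=[]
    for c in("scene","top"):
        p=robot.camera(c);o=robot.get_obs()
        for d in robot.tip_of(p,n+"_lid_top")[:2]: print(c,round(d["p"],2),np.round(d["xyz"],4))
        pr=lambda X:(lambda u:u[:2]/u[2])(p["mtx"]@(p["world_to_cam"]@np.r_[X,1])[:3])
        tip=o["position"]-[0,0,.022];u,v=pr(tip);print(c,"tip px",round(u),round(v))
        u,v=int(u),int(v);y0,x0=max(v-40,0),max(u-50,0)
        ims.append(cv2.resize(p["img"][y0:y0+80,x0:x0+100,::-1],(400,320),interpolation=cv2.INTER_CUBIC))
    cv2.imwrite(f"pics/{tag}.png",np.hstack(ims))
    print(o["time"],o["position"].round(4) if hasattr(o["position"],'round') else o["position"],np.round(o["ft_force"],2))
look(*sys.argv[1:])
E
python3 look.py gherkin g1
```

```text
scene 0.83 [0.6243 0.117  0.1375]
scene tip px 373 176
top tip px 259 192
3.2667 [0.6247 0.1147 0.1954] [ 0.17 -0.1   0.06]
```

View pics/g1.png

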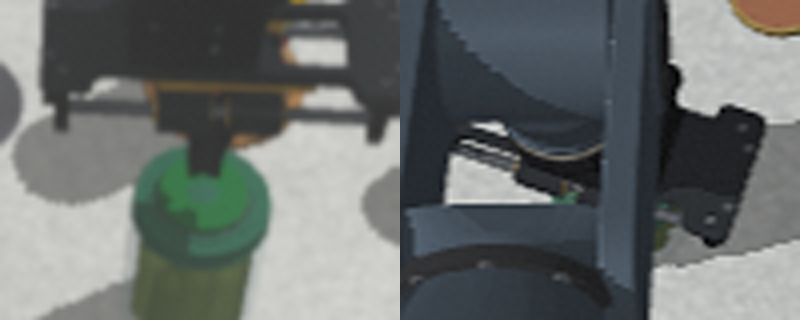

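The shut fingers stand over the middle of the green lid (crop pixel ~(205,175), lid centre ~(205,190)), with a gap of about 31 mm. Going down.

Call:
move_arm(
  series="0 0 10 0 0 0; 0 0 20 0 0 0; 0 0 25 0 0 0; 0 0 28 0 0 0; 0 0 29 0 0 0; 0 0 30 0 0 0; 0 0 30.5 0 0 0; 0 0 31 0 0 0",
)

```text
time: 3.98
position: [0.624, 0.1142, 0.1639]
tool_rot: [0.162, 0.987, -0.0, -0.0]
ft_force: [-1.6, -0.1, 4.2]
grip_width: 0.0001
grip_force: 1.5
```

Call:
move_arm(
  series="0 0 0.4 0 0 0; 0 0 0.8 0 0 0; 0 0 1.2 0 0 0; 0 0 1.6 0 0 0; 0 0 2 0 0 0; 0 0 2 0 0 0",
)

```text
time: 4.48
position: [0.6243, 0.1142, 0.1615]
tool_rot: [0.162, 0.987, 0.0, -0.0]
ft_force: [-1.5, 0.1, 2.2]
grip_width: 0.0004
grip_force: 1.4
```

Call:
move_arm(
  series="0 0 0.4 0 0 0; 0 0 0.8 0 0 0; 0 0 1.1 0 0 0; 0 0 1.4 0 0 0; 0 0 1.4 0 0 0",
)

```text
time: 4.9
position: [0.6243, 0.1142, 0.1606]
tool_rot: [0.162, 0.987, 0.0, 0.0]
ft_force: [-3.2, 0.5, 6.2]
grip_width: 0.0006
grip_force: 3.0
```

Call:
move_arm(
  series="0 0 -1 0 0 0; 0 0 -3 0 0 0; 0 0 -8 0 0 0; 0 0 -20 0 0 0; 0 0 -40 0 0 0; 0 0 -40 0 0 0",
)

```text
time: 5.4
position: [0.6274, 0.1142, 0.2044]
tool_rot: [0.162, 0.987, 0.001, 0.004]
ft_force: [1.5, 0.1, 1.5]
grip_width: 0.0002
grip_force: 0.0
```

Call:
move_arm(
  series="-10 -30 0 0 0 0; -22 -64 0 0 0 0; -34 -98 0 0 0 0; -46 -132 0 0 0 0; -58 -166 10 0 0 0; -68 -196 30 0 0 0; -73 -210 40 0 0 0; -73 -210 40 0 0 0",
)

```text
time: 6.07
position: [0.6251, -0.1115, 0.1576]
tool_rot: [0.164, 0.986, -0.0, -0.002]
ft_force: [-0.7, 0.5, 0.0]
grip_width: 0.0005
grip_force: 0.0
```

```bash
python3 look.py apricot a1; python3 - <<'E'
from rig import robot
import cv2
p=robot.camera("scene")
print(robot.tip_of(p,"gherkin_lid_top")[:1])
cv2.imwrite("pics/a1s.png",p["img"][:,:,::-1])
E
```

```text
scene 0.58 [ 0.6246 -0.1071  0.1239]
scene tip px 279 207
top tip px 348 193
6.2167 [ 0.6264 -0.107   0.1604] [ 0.34 -0.32  0.07]
[{'xyz': [0.6251, 0.1127, 0.1395], 'p': 0.89}]
```

View pics/a1s.png

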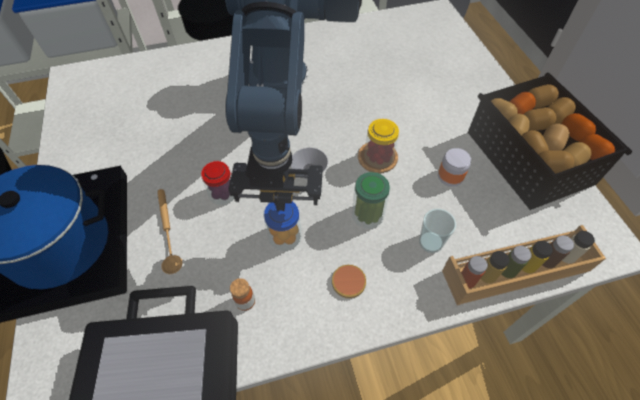

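Gherkin lid down at (372,187), jar unmoved; the finger is over the blue lid's middle at (282,212). Pressing the apricots.

Call:
move_arm(
  series="0 0 5 0 0 0; 0 0 10 0 0 0; 0 0 13 0 0 0; 0 0 15 0 0 0; 0 0 16 0 0 0; 0 0 16.5 0 0 0; 0 0 17 0 0 0; 0 0 17.4 0 0 0",
)

```text
time: 7.03
position: [0.6261, -0.1078, 0.1429]
tool_rot: [0.162, 0.987, 0.0, -0.0]
ft_force: [-1.4, 2.7, 2.8]
grip_width: 0.0007
grip_force: 1.5
```

Call:
move_arm(
  series="0 0 0.4 0 0 0; 0 0 0.8 0 0 0; 0 0 1.2 0 0 0; 0 0 1.6 0 0 0; 0 0 1.8 0 0 0; 0 0 1.8 0 0 0",
)

```text
time: 7.53
position: [0.6262, -0.1081, 0.1411]
tool_rot: [0.162, 0.987, 0.0, -0.0]
ft_force: [-2.3, 2.9, 4.1]
grip_width: 0.0008
grip_force: 2.2
```

Call:
move_arm(
  series="0 0 0.3 0 0 0; 0 0 0.6 0 0 0; 0 0 0.8 0 0 0; 0 0 0.8 0 0 0",
)

```text
time: 7.87
position: [0.6262, -0.1081, 0.1405]
tool_rot: [0.162, 0.987, 0.0, -0.0]
ft_force: [-2.8, 2.8, 6.5]
grip_width: 0.0005
grip_force: 3.1
```

Call:
move_arm(
  series="0 0 -1 0 0 0; 0 0 -3 0 0 0; 0 0 -8 0 0 0; 0 0 -20 0 0 0; 0 0 -40 0 0 0; 0 0 -40 0 0 0",
)

```text
time: 8.37
position: [0.6291, -0.1095, 0.1843]
tool_rot: [0.162, 0.987, -0.001, 0.004]
ft_force: [0.5, -1.0, 1.1]
grip_width: 0.0003
grip_force: 0.0
```

Call:
move_arm(
  series="15 -22 0 0 0 0; 34 -50 0 0 0 0; 53 -79 0 0 0 0; 72 -107 0 0 0 0; 91 -135 10 0 0 0; 110 -163 20 0 0 0; 122 -181 30 0 0 0; 122 -181 30 0 0 0",
)

```text
time: 9.03
position: [0.449, -0.2422, 0.1488]
tool_rot: [0.164, 0.986, 0.0, -0.002]
ft_force: [-0.9, 0.2, -0.6]
grip_width: 0.0002
grip_force: 0.0
```

```bash
python3 look.py plum p1; python3 - <<'E'
from rig import robot
import cv2
p=robot.camera("scene")
for n in("gherkin","apricot"):print(robot.tip_of(p,n+"_lid_top")[:1])
cv2.imwrite("pics/p1s.png",cv2.resize(p["img"][110:260,150:450,::-1],(800,400)))
E
```

```text
scene 0.48 [ 0.454  -0.2396  0.1084]
scene tip px 213 165
top tip px 403 262
9.1833 [ 0.4535 -0.2412  0.1505] [ 0.82 -0.2  -0.25]
[{'xyz': [0.6233, 0.1154, 0.1366], 'p': 0.75}]
[{'xyz': [0.6244, -0.1098, 0.1216], 'p': 0.54}]
```

View pics/p1s.png

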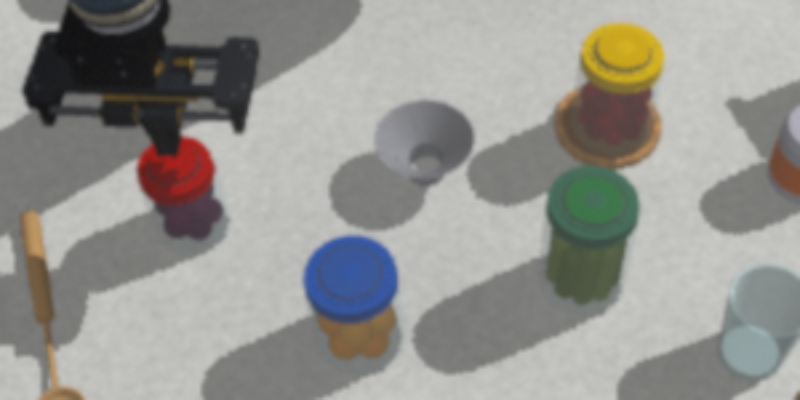

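Green (592,200) and blue (350,270) lids look flatter than the yellow one; the finger is over the red lid (175,160), with a gap of about 20 mm.

Call:
move_arm(
  series="0 0 7 0 0 0; 0 0 14 0 0 0; 0 0 17 0 0 0; 0 0 19 0 0 0; 0 0 20 0 0 0; 0 0 20.5 0 0 0; 0 0 21 0 0 0; 0 0 21.4 0 0 0",
)

```text
time: 10.05
position: [0.4525, -0.2402, 0.1289]
tool_rot: [0.162, 0.987, 0.0, -0.0]
ft_force: [-0.1, 2.8, 4.1]
grip_width: 0.0004
grip_force: 1.5
```

Call:
move_arm(
  series="0 0 0.4 0 0 0; 0 0 0.8 0 0 0; 0 0 1.2 0 0 0; 0 0 1.6 0 0 0; 0 0 1.9 0 0 0; 0 0 1.9 0 0 0",
)

```text
time: 10.55
position: [0.4526, -0.2404, 0.1269]
tool_rot: [0.162, 0.987, 0.0, -0.0]
ft_force: [-1.6, 3.4, 5.2]
grip_width: 0.0002
grip_force: 2.6
```

Call:
move_arm(
  series="0 0 0.3 0 0 0; 0 0 0.6 0 0 0; 0 0 0.6 0 0 0",
)

```text
time: 10.8
position: [0.4526, -0.2403, 0.1265]
tool_rot: [0.162, 0.987, 0.0, -0.0]
ft_force: [-1.5, 2.5, 7.3]
grip_width: 0.0003
grip_force: 3.2
```

Call:
move_arm(
  series="0 0 -1 0 0 0; 0 0 -3 0 0 0; 0 0 -8 0 0 0; 0 0 -20 0 0 0; 0 0 -50 0 0 0; 0 0 -80 0 0 0; 0 0 -100 0 0 0; 0 0 -100 0 0 0",
)

```text
time: 11.47
position: [0.4555, -0.2432, 0.2308]
tool_rot: [0.162, 0.987, -0.003, 0.005]
ft_force: [0.6, -0.8, 0.6]
grip_width: 0.0006
grip_force: 0.0
```

```bash
python3 - <<'E'
from rig import robot
import cv2
p=robot.camera("scene")
for n in("gherkin","apricot","plum","cherry"):print(robot.tip_of(p,n+"_lid_top")[:1])
cv2.imwrite("pics/end.png",cv2.resize(p["img"][110:260,150:450,::-1],(800,400)))
E
```

```text
[{'xyz': [0.6254, 0.1141, 0.1362], 'p': 0.59}]
[{'xyz': [0.6268, -0.1078, 0.123], 'p': 0.74}]
[{'xyz': [0.4533, -0.2431, 0.1048], 'p': 0.47}]
[{'xyz': [0.4576, 0.2083, 0.1297], 'p': 0.52}]
```

View pics/end.png

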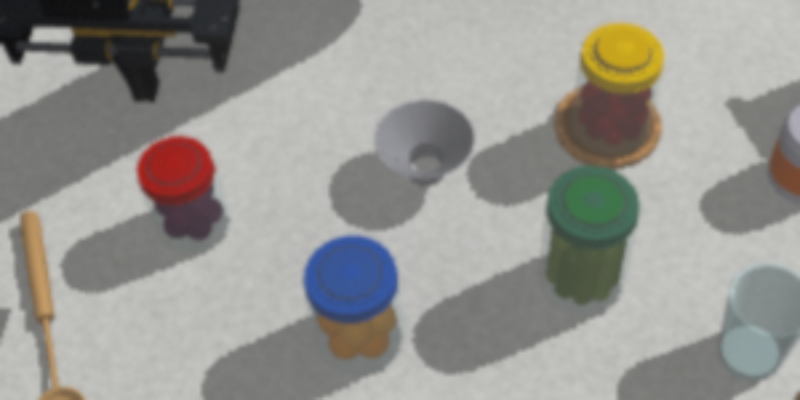

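Red (176,165), blue and green lids are all low; the jars have not moved, and the arm is clear.

```bash
python3 -c "
from rig import robot
print(robot.hand_in())"
```

```text
the job is handed in; nothing more can be done
None
```

I pressed the gherkin, apricot and plum lids in that order, each down and staying down with a light press (final readings 6.2 to 7.3 N). No jar moved in the pictures, the cherry jar was not touched, and I handed the job in about 11.5 s after the start; no verdict was returned.

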